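Plug the test gauge into the counter's air coupler

ROBOT

A 7-joint arm with a two-finger parallel gripper is mounted at the origin on the work surface. World frame = base frame: x ahead of the robot, y to its left, z up, the work surface at z = 0. Lengths are in m, angles in rad, forces in N, time in s.
With the tool pointing down it reaches from about 0.35 to 0.9 m from the base axis. Payload 8.1 kg.
Tool frame: the origin (TCP) lies on the mounting face of the last link; the fingertips stand 178 mm ahead of it and the grasp point (between the pads) lies 159 mm ahead of it; z points along the fingers, y is the line along which they close (so a half turn about z gives the same grasp; the last joint's range is limited). The gripper opens to 92 mm and grips with 3 to 60 N. Pads are 19 mm wide; open, the fingers measure 130 mm over their backs; the gripper's body (75 mm by 190 mm) begins 47 mm behind the grasp point.
Start: joints at [-1.297, 0.434, 0.025, 1.573, -0.012, 1.134, -0.075], TCP at [0.23, 0.581, 0.405] pointing down, gripper open.
Joint ranges: [-2.62, 2.62], [-0.44, 2.09], [-1.27, 1.32], [0.08, 2.57], [-1.32, 4.46], [0.12, 2], [-2.74, 2.74]. Speed limits (rad/s): [2.22, 2.22, 3.01, 3.01, 3.14, 3.14, 3.14].

INTERFACE

Orientations are given as [roll, pitch, yaw] about the fixed x, y, z axes, in that order (R = Rz(yaw) Ry(pitch) Rx(roll)).
In Python, from cell import arm, claw, solve_ik, read_state, imaging, job_done gives the robot as it stands. The module is installed in compiled form; this text tells all that it offers. Calls block until the motion is done:
- arm.move_pose(position, orientation): joint-space move of the TCP to a pose.
- arm.move_l(position, feed=0.15, rotation=None, force_limit=None): straight line of the TCP; rotation=None keeps the orientation; feed is the mean speed in m/s. With force_limit (N) it stops when the force on the tool has changed by that much, and returns True; else False.
- arm.set_joints(angles): joint-space move.
- claw.set_gripper(opening, effort=None): finger opening in m; effort is the grip in N (None keeps the last); returns when the fingers have stopped.
- arm.sleep(seconds).
- solve_ik(position, orientation): joint angles nearest the present ones, or None.
- read_state(): the state.
- imaging.read_camera(name): name is "scene" or "top" or "wrist"; returns the picture (384x512x3 uint8, red, green, blue); there is no depth.
- imaging.camera_model(name): a dict with "fx", "fy", "cx", "cy" (pixels), "cam_to_world" (4x4, takes a point from camera to world coordinates); the wrist camera has in their place "T_tool_cam" (4x4, takes a point from camera to tool coordinates, whose origin is the TCP and whose axes are the flange's). Camera axes: x right, y down, z forward; pixel columns grow to the right and rows downward; lengths in m; the calibration is good to about 2 mm. A picture is of the moment at which its call begins: read the wrist's pose just before it. camera_model takes no time and is no camera call.
A pose or a line that the arm cannot do raises arm.IKError and nothing moves.
- job_done(): hands the job in; it is judged then, once.
The state is a dict: "clock": time; "qpos": joint angles; "dq": joint speeds; "effort": joint torques, N m; "tcp_pos": TCP position; "orientation": TCP orientation; "ft_force": force on the tool from outside, world axes, zero at the start; "moment": the same for the moment, N m; "grip_width": finger opening in m; "grasp_force": force on a finger pad.
Only numpy, scipy, OpenCV 4.12 (cv2) and the standard library are available. Lean on these libraries where they do the work, as an engineer would, in place of code of your own. Each camera call takes 0.05 s, during which the arm holds its last target. There are 200 camera calls.

TASK

The truck probe's air line is due for a pressure check: take the dust cap off the counter's air coupler and set it in the empty holder block, draw the coupler's sleeve down all the way until it catches, then put the test gauge's plug fully home in the coupler so that the sleeve springs up again and locks it. Keep the gauge upright all the while, and leave the other things on the counter where they are.

Things in the scene. Friction and masses are not known exactly. Their poses are not given: they have to be found in the camera images.
- coupler: Air outlet fixed on the counter, upright: 96 mm round base flange, brass column, quick coupler with its mouth up, 115 mm above the counter. Origin: on the counter, on the coupler's vertical axis; z up. A small tap sticks out on its +x side, within 50 mm of the axis and below 35 mm. While the sleeve is forward four jaws, 16 to 23 mm below the mouth, bar the bore to any plug.
- coupler_mouth (a point): Centre of the coupler's mouth, 115 mm above the counter. Bore 24.4 mm wide with a 4 mm deep lead-in cone, 32 mm wide at the top; flat rim 32 to 40 mm across. In the bore, 24 mm down, a ring on a light spring (1 to 2 N): the plug's nose pushes it in and so trips the sleeve's catch.
- sleeve (a joint): Travel of the coupler's sleeve (m): 0 = fully forward (up), 0.012 = fully back (down). A spring pushes it forward, 8 N at 0, 14 N at 0.012; the catch adds up to 5 N. Drawn down to the stop with no plug in, it is caught and stays at about 0.010 when let go; it springs forward by itself once a plug is within about 1.5 mm of home.
- sleeve_grip (a point): Point on the sleeve's axis, 22 mm below its top edge; moves with it. The sleeve is a knurled steel tube around the coupler, 52 mm across, 47 mm long; its lowest 6 mm are a rim 62 mm across (rim's upper face 19 mm below this point). Forward, its top edge is 3 mm below the mouth and this point 90 mm above the counter. It slides straight up and down.
- cap: Loose black dust cap on the coupler's mouth, 61 mm tall, 50 g. Origin: centre of its underside, 102 mm above the counter at the start; z up its axis. Spigot 20 mm wide from 0 to 13 mm, disc 48 mm wide from 13 to 20 mm (rests on the mouth), round grip from 20 to 61 mm, 25 mm wide below, 28 mm at the top.
- cap_holder: Fixed grey plastic block 80 x 80 x 30 mm, the smaller, lower of the two drilled blocks, empty: the cap's holder. Origin: centre of the underside. In its top a central hole 26 mm wide, 22 mm deep, for the cap's spigot; the cap's disc then rests on the top and the cap's origin is 17 mm above the counter.
- gauge_stand: Fixed grey plastic block 100 (x) x 120 (y) x 55 mm with a central hole 26 mm wide, 46 mm deep, in which the gauge stands, its flange on the top. Origin: centre of the underside.
- gauge: Test pressure gauge, 170 mm tall, about 0.5 kg, upright in its stand. Origin: centre of its plug's underside (19 mm above the counter at the start), z up its axis, dial facing its +x. Plug 22 mm wide from 0 to 36 mm, its neck 15 mm from 11 to 23 mm; hex flange 40 mm wide from 36 to 48 mm, its underside on the coupler's mouth when home (origin then 79 mm above the counter).
- gauge_grip (a point): Point on the gauge's axis 150 mm above its origin, 20 mm below the top of the case. The case is a disc 102 mm across, 40 mm thick along the gauge's x, in a black rubber boot, centred 119 mm above the origin; at this point it is 81 mm wide along y. Below the case a 20 mm wide stem runs down to the flange.
- scoop: Bystander: green enamel scoop, 240 mm long, lying. Loose.
- pour_cup: Bystander: steel pour cup, 76 mm wide, 95 mm tall. Loose.
- glass_jar: Bystander: clear glass jar, 84 mm wide, 115 mm tall. Loose.
- level_bar: Bystander: black nylon leveling bar, 250 x 45 x 12 mm, lying flat. Loose.
- brush: Bystander: bench brush, lying. Loose.
- kettle: Bystander: steel test-weight kettle, 118 mm wide, 118 mm tall. Loose.
There are look-alikes about, which are no part of the job. Leave any green look-alike of the gauge alone. There is more than one size of the cap; the one meant has the size given above.

How it is judged:
By the outcome, as a careful person would: the job done as asked, in the order asked, and still so for the second after the job is handed in, with the robot touching nothing.
It also fails if it takes over 72 s, if anything falls off the work surface, if the arm or the gripper's body presses on something with over 40 N, if the wrist force passes 120 N, or if a joint passes its speed limit or range.

## Working session

There is one attempt and no reset: what is moved stays moved. The work goes in short steps, each a Python script; the robot and the scene stay as the last script left them, time stands still between calls to the robot, and variables do not carry over. Pictures are saved under pics/ and viewed, at most 10 in all, crops included, and the job is handed in when it is done.

```bash
mkdir -p pics
python3 - <<'E'
from cell import *
import cv2, numpy as np
s=read_state(); print(s)
for n in ("scene","top"):
    im=imaging.read_camera(n); np.save(f"pics/{n}.npy",im)
    m=imaging.camera_model(n); print(n,m)
    cv2.imwrite(f"pics/{n}.png",cv2.resize(im[:,:,::-1],(800,600),interpolation=cv2.INTER_CUBIC))
print(imaging.camera_model("wrist"))
E
```

```text
{'clock': 0.0, 'qpos': array([-1.29661309,  0.43522571,  0.02496542,  1.57409478, -0.01157913,
        1.13401179, -0.07508852]), 'dq': array([ 0.00065439, -0.00099147, -0.00016491,  0.00116667,  0.0002478 ,
       -0.00043256,  0.00154743]), 'effort': array([-4.82856231e-04, -6.67857456e+01,  9.84076224e-01, -3.14454138e+01,
       -6.07315404e-02,  4.27887181e-02,  1.60330474e-04]), 'tcp_pos': array([0.22990057, 0.58092876, 0.40394388]), 'orientation': array([-3.14000569e+00,  1.60230673e-04,  2.76476693e+00]), 'ft_force': array([-0.2292071 , -0.97145193, -0.21162792]), 'moment': array([-0.00113747,  0.01891092, -0.00353538]), 'grasp_force': 0.0, 'grip_width': 0.09160336594676557}
scene {'fx': 402.1480936413808, 'fy': 402.1480936413808, 'cx': 247.98762841811188, 'cy': 194.4220931945434, 'cam_to_world': array([[ 0.37558655,  0.65449744, -0.65617669,  1.19182844],
       [ 0.92662626, -0.25199413,  0.27903895, -0.22788285],
       [ 0.0172776 , -0.71283383, -0.70112012,  0.8532809 ],
       [ 0.        ,  0.        ,  0.        ,  1.        ]])}
top {'fx': 367.51864667945273, 'fy': 367.51864667945273, 'cx': 260.86504093177325, 'cy': 185.61549284133477, 'cam_to_world': array([[-0.02046249, -0.98180955,  0.18876255,  0.34629263],
       [-0.9997232 ,  0.01790048, -0.01526763,  0.06585436],
       [ 0.01161096, -0.18902272, -0.98190407,  0.97055001],
       [ 0.        ,  0.        ,  0.        ,  1.        ]])}
{'fx': 281.1036177945582, 'fy': 281.1036177945582, 'cx': 258.1991639094135, 'cy': 193.2459635147511, 'T_tool_cam': array([[-2.36388394e-04, -9.69595610e-01, -2.44712683e-01,
         6.42325333e-02],
       [ 9.99999953e-01, -1.80928827e-04, -2.49110859e-04,
         7.27894384e-04],
       [ 1.97261217e-04, -2.44712730e-01,  9.69595607e-01,
         1.99837708e-02],
       [ 0.00000000e+00,  0.00000000e+00,  0.00000000e+00,
         1.00000000e+00]])}
```

View pics/scene.png

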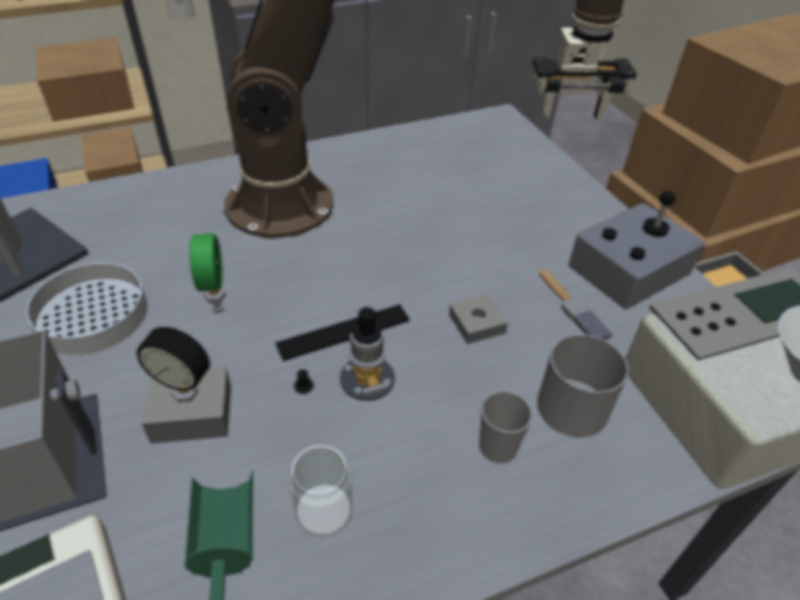

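View pics/top.png

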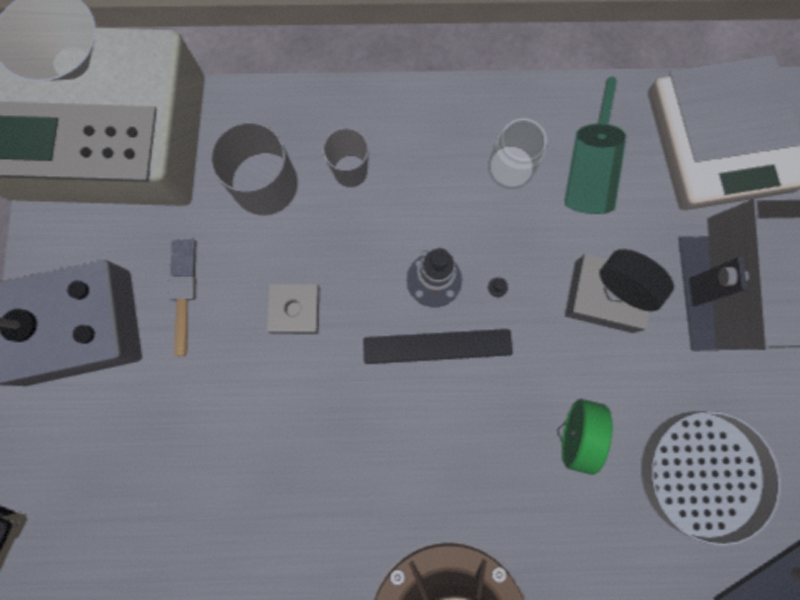

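The scene and top views show these (800x600 px): the capped coupler at scene (367,318) / top (437,259), and the holder hole at top (293,308). The black gauge in its stand is at scene (173,357) / top (636,280). The small loose cap at top (498,287) and the green gauge are look-alikes.

```bash
cat > h.py <<'E'
from cell import *
import cv2, numpy as np
from scipy.spatial.transform import Rotation as R
def cam(name, st=None):
    m=imaging.camera_model(name); K=np.array([[m["fx"],0,m["cx"]],[0,m["fy"],m["cy"]],[0,0,1]])
    if name!="wrist": return K,m["cam_to_world"]
    T=np.eye(4); T[:3,:3]=R.from_euler("xyz",st["orientation"]).as_matrix(); T[:3,3]=st["tcp_pos"]
    return K,T@m["T_tool_cam"]
def ray(c,p):
    K,T=c; d=T[:3,:3]@np.linalg.solve(K,[p[0],p[1],1]); return T[:3,3],d
def plane(c,p,z):
    o,d=ray(c,p); return (o+d*(z-o[2])/d[2])
def proj(c,X):
    K,T=c; q=K@(T[:3,:3].T@(np.asarray(X)-T[:3,3])); return q[:2]/q[2]
def tri(c1,p1,c2,p2):
    (o1,d1),(o2,d2)=ray(c1,p1),ray(c2,p2)
    s=np.linalg.lstsq(np.c_[d1,-d2],o2-o1,rcond=None)[0]; a,b=o1+s[0]*d1,o2+s[1]*d2
    return (a+b)/2,np.linalg.norm(a-b)
def snap(name,fn):
    st=read_state(); im=imaging.read_camera(name); np.savez(f"pics/{fn}.npz",im=im,K=cam(name,st)[0],T=cam(name,st)[1])
    cv2.imwrite(f"pics/{fn}.png",cv2.resize(im[:,:,::-1],(800,600),interpolation=cv2.INTER_CUBIC)); return im,cam(name,st)
def yaw(y): return [np.pi,0,y]
E
python3 - <<'E'
from h import *
k=1/1.5625; S,T=cam("scene"),cam("top")
print("cap top",tri(S,np.array([368,312])*k,T,np.array([438,259])*k), plane(T,np.array([438,259])*k,.163))
print("small cap",plane(T,np.array([498,287])*k,.03))
print("holder",plane(T,np.array([293,308])*k,.03),plane(S,np.array([479,313])*k,.03))
for p in [(268,284),(318,284),(318,333),(267,333)]: print(" hc",plane(T,np.array(p)*k,.03))
for p in [(585,255),(568,315),(645,330)]: print(" st",plane(T,np.array(p)*k,.055))
print("flange",plane(T,np.array([434,279])*k,.003))
for n,p in dict(jar=(523,140),scoop=(597,170),kettle=(250,155),bar=(437,346),green=(588,436)).items(): print(n,plane(T,np.array(p)*k,.1 if n in('jar','kettle','green') else .02))
E
```

```text
cap top (array([0.54810778, 0.010555  , 0.15995945]), np.float64(0.005160819141074277)) [0.54647791 0.00834405 0.163     ]
small cap [ 0.52949927 -0.10008647  0.03      ]
holder [0.50028614 0.24140459 0.03      ] [0.50460879 0.24851875 0.03      ]
 hc [0.54156921 0.28366398 0.03      ]
 hc [0.54006337 0.20049348 0.03      ]
 hc [0.45796619 0.19975692 0.03      ]
 hc [0.45956207 0.28322006 0.03      ]
 st [ 0.57577305 -0.24210756  0.055     ]
 st [ 0.47649355 -0.20664552  0.055     ]
 st [ 0.44980125 -0.32922046  0.055     ]
flange [0.55080872 0.00492723 0.003     ]
jar [ 0.75916028 -0.14083071  0.1       ]
scoop [ 0.73845933 -0.28733583  0.02      ]
kettle [0.7398385  0.30175611 0.1       ]
bar [0.43377728 0.00433448 0.02      ]
green [ 0.28925298 -0.20963352  0.1       ]
```

Run:
```python
from h import *
for n,p,ys in (("coup",[.548,.008,.42],(0,3.1416,-1.5708,1.5708)),("hold",[.502,.243,.22],(0,3.1416)),("gauge",[.513,-.287,.40],(1.27,-1.87,-1.57,1.57)),("coup2",[.548,.008,.40],(1.27,-1.87,-1.57,1.57,0,3.14))):
    for y in ys: print(n,y,np.round(solve_ik(p,yaw(y)),2) if solve_ik(p,yaw(y)) is not None else None)
```

```text
coup 0 [-0.76  0.38  0.89  1.79 -0.32  1.13 -1.33]
coup 3.1416 [-0.45  0.31  0.44  1.77 -0.15  1.1   1.61]
coup -1.5708 [-0.9   0.48  1.16  1.8  -0.48  1.18 -2.73]
coup 1.5708 [-0.63  0.33  0.69  1.78 -0.23  1.11  0.14]
hold 0 [-0.95  0.61  0.58  1.96 -0.5   0.72 -1.64]
hold 3.1416 [-0.58  0.55  0.05  1.93 -0.04  0.67  1.06]
gauge 1.27 [-0.23  0.51  0.98  1.73 -0.46  1.16  0.58]
gauge -1.87 [-0.31  0.59  1.16  1.73 -0.58  1.21 -2.44]
gauge -1.57 [-0.31  0.59  1.16  1.73 -0.58  1.21 -2.14]
gauge 1.57 [-0.23  0.51  0.99  1.73 -0.47  1.16  0.89]
coup2 1.27 [-0.64  0.36  0.71  1.81 -0.26  1.07 -0.13]
coup2 -1.87 [ 0.62  0.52 -1.06  1.71  0.49  1.2   2.28]
coup2 -1.57 [-0.9   0.51  1.16  1.83 -0.51  1.15 -2.7 ]
coup2 1.57 [-0.61  0.35  0.67  1.81 -0.25  1.07  0.15]
coup2 0 [-0.75  0.4   0.88  1.82 -0.34  1.09 -1.32]
coup2 3.14 [-0.44  0.32  0.43  1.8  -0.15  1.06  1.62]
```

Run:
```python
from h import *
arm.move_pose([.502,.243,.36],yaw(1.5708)); snap("wrist","w_hold")
arm.move_pose([.548,.008,.43],yaw(1.5708)); snap("wrist","w_cap"); s=read_state(); print(s["clock"],s["tcp_pos"],s["orientation"])
a=cv2.imread("pics/w_hold.png");b=cv2.imread("pics/w_cap.png")
cv2.imwrite("pics/v1.png",cv2.resize(np.hstack([a,b]),(800,300),interpolation=cv2.INTER_AREA))
```

```text
2.7917 [0.54793942 0.01042593 0.42929292] [-3.14037863e+00 -7.42789279e-04  1.57419635e+00]
```

View pics/v1.png

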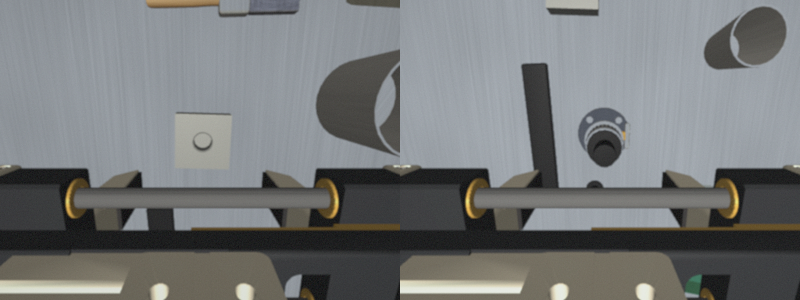

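Run:
```python
from h import *
d=np.load("pics/w_hold.npz"); im=d["im"]; c=(d["K"],d["T"])
g=cv2.cvtColor(im,cv2.COLOR_RGB2GRAY); hsv=cv2.cvtColor(im,cv2.COLOR_RGB2HSV)
print(im[160,235],im[180,259],im[130,200])
sub=im[135:225,215:305].astype(int); m=((sub[...,2]-sub[...,0])<3)&(sub.mean(2)>130)
m=m.astype(np.uint8); cs,_=cv2.findContours(m,cv2.RETR_EXTERNAL,cv2.CHAIN_APPROX_NONE)
k=max(cs,key=cv2.contourArea); r=cv2.minAreaRect(k); p=np.array(r[0])+[215,135]; print(r,p,plane(c,p,.03))
w1=cv2.resize(im[125:235,205:315][:,:,::-1],(400,400),interpolation=cv2.INTER_CUBIC)
d=np.load("pics/w_cap.npz"); im=d["im"]; c=(d["K"],d["T"])
w2=cv2.resize(im[125:235,205:315][:,:,::-1],(400,400),interpolation=cv2.INTER_CUBIC)
for z,rad,col in ((.163,.014,(0,0,255)),(.122,.024,(0,255,0))):
    for a in np.arange(0,6.28,.4):
        q=(proj(c,[.548+rad*np.cos(a),.008+rad*np.sin(a),z])-[205,125])*400/110
        cv2.circle(w2,tuple(int(v) for v in q),2,col,-1)
cv2.imwrite("pics/v2.png",np.hstack([w1,w2]))
```

```text
[173 173 164] [165 166 157] [146 151 159]
((45.01775360107422, 45.75739669799805), (73.04969024658203, 70.50709533691406), 0.8184553980827332) [260.0177536 180.7573967] [0.50467349 0.24694424 0.03      ]
```

View pics/v2.png

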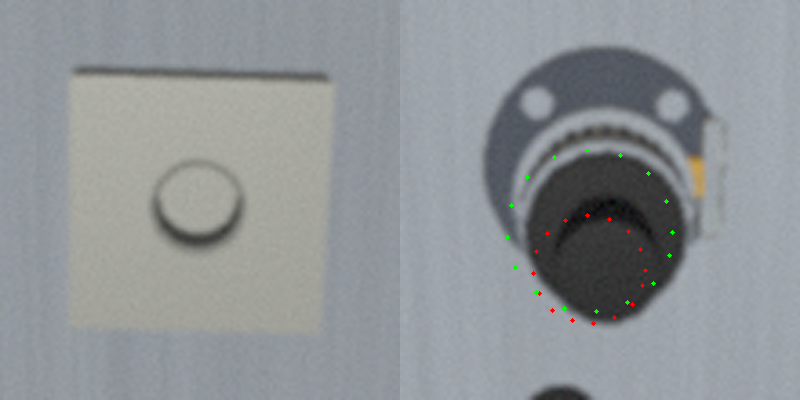

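The left crop shows the holder hole centred at about native (259.5,181). The right crop shows the cap's disc about 4.5 mm further +x than my guess, so the cap is at about (0.5525, 0.0075). Next I grasp it and carry it over.

Run:
```python
from h import *
d=np.load("pics/w_hold.npz"); c=(d["K"],d["T"]); H=plane(c,(259.6,181),.03); print(H)
x,y=.5525,.0075
arm.move_l([x,y,.36],.2); arm.move_l([x,y,.307],.1); s=read_state(); print(s["tcp_pos"],s["orientation"],s["ft_force"])
claw.set_gripper(0.0,25); s=read_state(); print(s["grip_width"],s["grasp_force"],s["ft_force"])
arm.move_l([x,y,.40],.15); s=read_state(); print(s["clock"],s["tcp_pos"],s["grip_width"])
arm.move_l([H[0],H[1],.30],.25)
arm.sleep(.3); s=read_state(); print(s["clock"],s["tcp_pos"],s["grip_width"])
snap("wrist","w_pl"); snap("scene","s_pl")
a=cv2.imread("pics/w_pl.png");b=cv2.imread("pics/s_pl.png")
cv2.imwrite("pics/v3.png",np.hstack([a[150:450,200:600],b[150:450,300:700]]))
```

```text
[0.50420487 0.24666422 0.03      ]
[0.55284382 0.00741969 0.30767573] [ 3.14059317e+00 -6.34063034e-05  1.57070376e+00] [ 0.12531639 -0.37556527 -0.00043239]
0.026626406532330126 25.000010132789612 [-0.8104154   0.51017736 -0.03590977]
5.7667 [0.55214069 0.00763954 0.39922878] 0.02657765918534778
7.275 [0.50451053 0.24597434 0.30036524] 0.02647232384239934
```

View pics/v3.png

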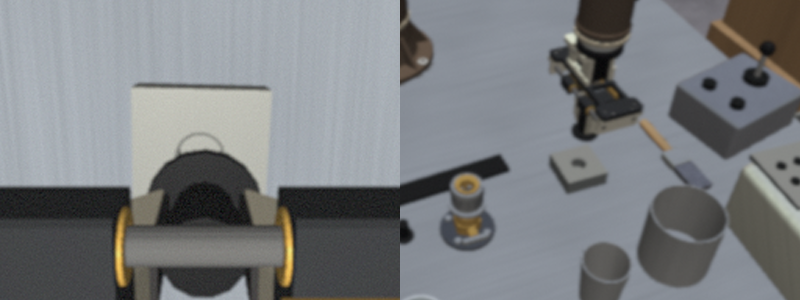

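The cap is held with its disc centred between the fingers, at crop (204,190). The hole sits about 1 mm towards -x (crop (201,150)).

Run:
```python
from h import *
x,y=.5035,.2467
arm.move_l([x,y,.255],.15)
print(arm.move_l([x,y,.2225],.06,force_limit=6)); s=read_state(); print(s["tcp_pos"],s["ft_force"])
claw.set_gripper(.05); s=read_state(); print(s["tcp_pos"],s["ft_force"])
arm.move_l([x,y,.33],.25)
arm.move_pose([.5525,.0075,.40],yaw(1.5708)); arm.sleep(.2); snap("wrist","w_m"); snap("scene","s_m")
s=read_state(); print(s["clock"],s["tcp_pos"])
a=cv2.imread("pics/w_m.png");b=cv2.imread("pics/s_m.png")
cv2.imwrite("pics/v4.png",np.hstack([a[150:450,200:600],b[250:550,300:700]]))
```

```text
True
[0.50304126 0.24659686 0.22174989] [-0.57980751 -0.14255733  3.41360916]
[0.50275381 0.24653517 0.22168758] [ 0.24033861 -0.12510667 -0.46779464]
10.875 [0.55249254 0.00866626 0.399635  ]
```

View pics/v4.png

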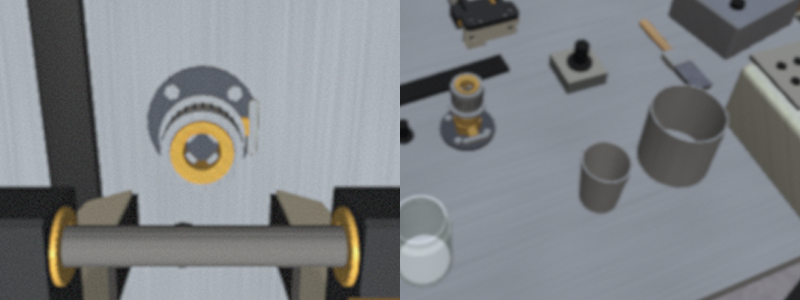

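The cap sits in the holder (scene crop (580,58)), and the open brass mouth is at wrist crop (202,153). Next I locate the mouth and draw the sleeve down.

```bash
cat >> h.py <<'E'
def mouth(f,z=.115):
    d=np.load(f"pics/{f}.npz"); im=d["im"]; c=(d["K"],d["T"]); hsv=cv2.cvtColor(im,cv2.COLOR_RGB2HSV)
    m=cv2.inRange(hsv,(10,110,110),(30,255,255)); m[230:]=0
    cs,_=cv2.findContours(m,cv2.RETR_EXTERNAL,cv2.CHAIN_APPROX_NONE); k=max(cs,key=cv2.contourArea)
    e=cv2.fitEllipse(k); return e,plane(c,e[0],z)
E
python3 - <<'E'
from h import *
e,M=mouth("w_m"); print(e,M)
if abs(M[0]-.5525)<.006 and abs(M[1]-.0075)<.006:
    x,y=M[:2]
    claw.set_gripper(.09); arm.move_l([x,y,.30],.2); arm.move_l([x,y,.2505],.1)
    s=read_state(); print(s["tcp_pos"],s["ft_force"])
    claw.set_gripper(0,50); s=read_state(); print(s["grip_width"],s["grasp_force"],s["tcp_pos"],s["ft_force"])
    for z in (.2445,.2385,.2375,.2365,.2355):
        hit=arm.move_l([x,y,z],.04,force_limit=45); s=read_state(); print(z,hit,s["tcp_pos"],s["ft_force"])
        if hit or s["ft_force"][2]>40: break
    print(s["clock"])
E
```

```text
((256.766357421875, 193.07139587402344), (38.383602142333984, 39.13767623901367), 96.5097885131836) [0.5521013  0.00842456 0.115     ]
[0.55241549 0.00834033 0.25103154] [-0.07484447  0.79499006 -0.06968335]
0.05111325870441575 50.00276667197795 [0.55133644 0.00838391 0.25052841] [-5.50943274  0.53519011  6.3475592 ]
0.2445 False [0.55133517 0.00836437 0.24477636] [-7.25416924  1.69754877 10.90488473]
0.2385 False [0.55133035 0.00833361 0.23887474] [-6.84322766  0.75334674 12.14112608]
0.2375 False [0.55130809 0.00829334 0.23849405] [-8.16894828  0.94735278 18.83502332]
0.2365 False [0.5512897  0.00818751 0.2384009 ] [-12.77433149  -0.05742591  33.4513728 ]
0.2355 False [0.55130209 0.00805391 0.23830752] [-17.81900394   1.24049257  45.2318936 ]
15.025
```

Run:
```python
from h import *
x,y=.5513,.0083
arm.move_l([x,y,.2384],.04); claw.set_gripper(.09); s=read_state(); print(s["ft_force"])
arm.move_l([x,y,.40],.2); arm.sleep(.1); snap("wrist","w_s"); snap("scene","s_s")
arm.move_pose([.513,-.287,.46],yaw(1.35)); arm.sleep(.2); snap("wrist","w_g"); print(read_state()["clock"],read_state()["tcp_pos"])
a=cv2.imread("pics/w_s.png");b=cv2.imread("pics/s_s.png");g=cv2.imread("pics/w_g.png")
z=lambda i,y0,y1,x0,x1:cv2.resize(i[y0:y1,x0:x1],(400,300),interpolation=cv2.INTER_CUBIC)
o=np.zeros((600,800,3),np.uint8); o[:300,:400]=z(a,200,350,300,500); o[300:,:400]=z(b,300,420,290,450); o[:,400:]=g[0:600,200:600]
cv2.imwrite("pics/v5.png",o)
```

```text
[-0.25028664  0.37055511 -1.07262994]
18.65 [ 0.51361138 -0.28579184  0.45972769]
```

View pics/v5.png

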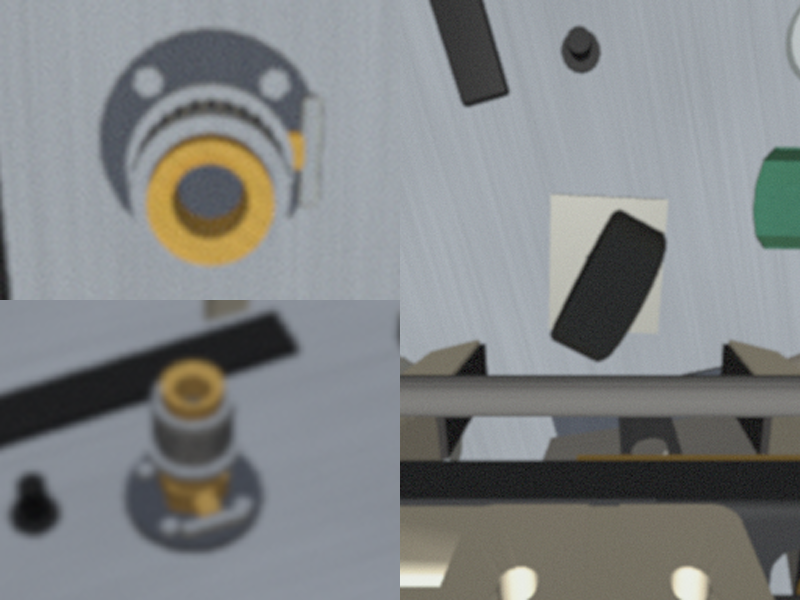

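The sleeve is drawn down and caught: its top edge is clearly lower and the jaws have left the bore (left panels). The gauge case sits at wrist crop corners (618,212), (665,245), (602,360), (553,335), turned relative to its stand. The stand's top face spans roughly (552,195)–(667,335).

Run:
```python
from h import *
d=np.load("pics/w_g.npz"); im=d["im"]; c=(d["K"],d["T"]); g=cv2.cvtColor(im,cv2.COLOR_RGB2GRAY)
sl=np.s_[110:236,215:310]; off=[215,110]
m=(g<85).astype(np.uint8); w=np.zeros_like(m); w[sl]=m[sl]
w=cv2.morphologyEx(w,cv2.MORPH_OPEN,np.ones((3,3)))
cs,_=cv2.findContours(w,cv2.RETR_EXTERNAL,cv2.CHAIN_APPROX_NONE); k=max(cs,key=cv2.contourArea)
r=cv2.minAreaRect(k); B=cv2.boxPoints(r); print(r)
for z in (.138,.150):
    P=np.array([plane(c,p,z)[:2] for p in B]); E=[P[1]-P[0],P[2]-P[1]]
    print(z,P.mean(0),[ (np.linalg.norm(e),np.degrees(np.arctan2(e[1],e[0]))) for e in E])
i=im.astype(int); s=((i[...,2]-i[...,0])<3)&(i.mean(2)>120); w=np.zeros_like(m); w[sl]=s[sl]; w=cv2.morphologyEx(w,cv2.MORPH_OPEN,np.ones((3,3)))
pts=cv2.findNonZero(w); r=cv2.minAreaRect(pts); P=np.array([plane(c,p,.055)[:2] for p in cv2.boxPoints(r)]); E=[P[1]-P[0],P[2]-P[1]]
print("stand",r,P,P.mean(0),[(np.linalg.norm(e),np.degrees(np.arctan2(e[1],e[0]))) for e in E])
```

```text
((262.9000244140625, 183.70001220703125), (44.27414321899414, 92.57321166992188), 26.56505012512207)
0.138 [ 0.51899844 -0.28774048] [(np.float64(0.10249106264261205), np.float64(50.63667370140147)), (np.float64(0.04713766634579315), np.float64(-38.508183013545214))]
0.15 [ 0.51941196 -0.28509732] [(np.float64(0.09841419390822317), np.float64(50.636673701401435)), (np.float64(0.0452626337997131), np.float64(-38.508183013545285))]
stand ((259.321533203125, 168.21231079101562), (75.32829284667969, 86.14494323730469), 3.179830312728882) [[ 0.44860783 -0.32682546]
 [ 0.48462768 -0.21240897]
 [ 0.58113897 -0.23934798]
 [ 0.55257867 -0.3562898 ]] [ 0.51673829 -0.28371805] [(np.float64(0.11995233240909509), np.float64(72.52530115438661)), (np.float64(0.10020049903793796), np.float64(-15.595910931739633))]
```

Run:
```python
from h import *
x,y,ps=.518,-.2855,.895
arm.move_pose([x,y,.42],yaw(ps)); arm.move_l([x,y,.328],.15); s=read_state(); print(s["tcp_pos"],s["orientation"],s["ft_force"])
claw.set_gripper(0,50); s=read_state(); print(s["grip_width"],s["grasp_force"],s["tcp_pos"],s["ft_force"],s["moment"])
x,y=s["tcp_pos"][:2]
arm.move_l([x,y,.335],.05); s=read_state(); print(s["tcp_pos"],s["ft_force"])
arm.move_l([x,y,.475],.15); arm.sleep(.3); s=read_state(); print(s["clock"],s["tcp_pos"],s["orientation"],s["ft_force"],s["moment"],s["grip_width"])
arm.move_l([.5513,.0083,.475],.2); arm.sleep(.4); s=read_state(); print(s["clock"],s["tcp_pos"],s["orientation"])
snap("scene","s_h"); b=cv2.imread("pics/s_h.png")
cv2.imwrite("pics/v6.png",cv2.resize(b[100:420,260:480],(550,800))[:600] if 0 else cv2.resize(b[180:420,270:470],(500,600),interpolation=cv2.INTER_CUBIC))
```

```text
[ 0.51821375 -0.28600357  0.32899353] [ 3.14018577e+00 -2.92585942e-04  8.95303444e-01] [ 0.30760096  0.50333271 -0.15727675]
0.0400052735591786 49.619380831718445 [ 0.51797639 -0.28535343  0.32790989] [-0.93268589  0.74004037 -0.34246319] [0.1367297  0.19409736 0.01559549]
[ 0.51796347 -0.28537582  0.33514085] [-0.39331704 -0.29896126 -5.96776199]
22.3917 [ 0.51796095 -0.28530611  0.47454391] [-3.14089552e+00  3.50520447e-04  8.94940886e-01] [ 0.35596077  0.43600669 -5.49854314] [-0.06408181  0.11153659  0.03403479] 0.04034258313978467
24.4167 [0.55128398 0.00808532 0.47499876] [-3.14155386e+00  1.78485891e-05  8.94622481e-01]
```

View pics/v6.png

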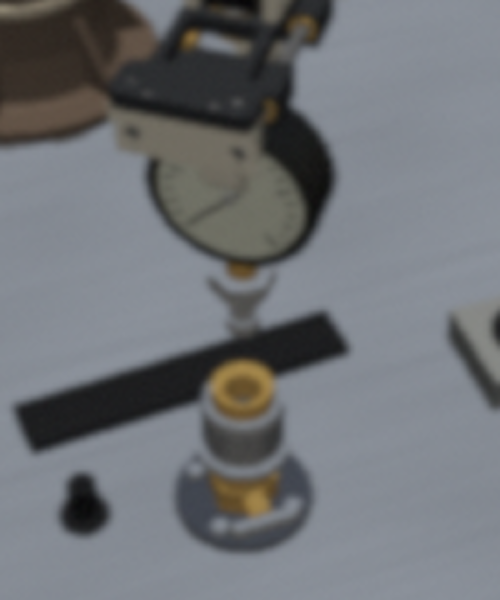

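The plug hangs just above the mouth: plug nose at crop (242,328), mouth at (243,388). I check the lateral offset along the gauge's y numerically.

Run:
```python
from h import *
d=np.load("pics/s_h.npz"); im=d["im"]; c=(d["K"],d["T"])
X=np.array([.5513,.0081])
for z in (.20,.19,.18,.166,.115,.043): print(z,proj(c,[*X,z]))
hsv=cv2.cvtColor(im,cv2.COLOR_RGB2HSV); m=cv2.inRange(hsv,(10,110,90),(30,255,255)); w=np.zeros_like(m); w[205:224,218:250]=m[205:224,218:250]
cs,_=cv2.findContours(w,cv2.RETR_EXTERNAL,cv2.CHAIN_APPROX_NONE); print("mouth",cv2.fitEllipse(max(cs,key=cv2.contourArea)))
for v in range(184,204,2): print(v,im[v,220:252].mean(1).astype(int), )
```

```text
0.2 [233.84987211 188.88090121]
0.19 [233.8810343  191.93550094]
0.18 [233.91174046 194.94539928]
0.166 [233.95398182 199.08600798]
0.115 [234.10087471 213.48483289]
0.043 [234.29128937 232.14977702]
mouth ((234.4036407470703, 213.99598693847656), (14.131874084472656, 14.456199645996094), 154.65383911132812)
184 [143 143 144 143 143 142 140 140 139 133 114  90  76  72  71  69  67  73
  91 111 123 124 121 126 135 140 142 142 142 142 142 141]
186 [143 143 143 142 139 128 116 118 127 134 132 122 110 102  97  96 100 110
 123 133 133 122 112 121 136 143 143 144 143 143 143 142]
188 [144 144 145 143 140 131 110  92  92 107 123 133 135 135 134 132 131 129
 128 124 115 110 118 134 141 144 143 143 143 143 142 143]
190 [144 144 145 144 143 143 136 123 106  92  88  93  97  98  98  98  95  92
  87  87  94 115 134 142 144 144 144 143 143 143 143 143]
192 [145 145 144 145 145 145 144 140 135 122 107  92  83  81  79  78  78  78
  88 104 123 136 143 143 143 143 143 142 143 142 142 142]
194 [144 144 143 143 144 143 144 144 144 140 132 112  92  82  79  78  81  93
 113 131 139 141 142 143 142 142 142 141 141 140 137 132]
196 [144 145 144 144 144 144 142 142 142 139 132 119 105  93  89  90  93 104
 116 129 138 141 141 139 137 132 126 120 108  97  84  71]
198 [143 142 142 142 141 141 141 141 141 136 121 105 101 103 105 104 101  96
  92 103 114 111  99  89  79  67  55  45  38  33  31  29]
200 [141 141 142 142 142 143 142 142 141 139 129 112  91  79  75  75  70  61
  51  47  45  41  34  32  31  30  29  29  29  28  31  29]
202 [144 143 142 141 138 132 129 121 113 100  87  71  57  46  40  38  36  33
  30  29  28  30  31  29  29  29  29  29  29  30  30  29]
```

Plug and mouth agree to about 0.4 mm, so I insert it under force guard.

Run:
```python
from h import *
x,y=.5513,.0083
arm.move_l([x,y,.432],.1); f0=read_state()["ft_force"]; print(f0)
for z in (.424,.416,.408,.398,.391,.3885,.3875,.3865):
    hit=arm.move_l([x,y,z],.05,force_limit=15); s=read_state(); print(z,hit,s["tcp_pos"],s["ft_force"]-f0,s["moment"],s["grip_width"])
    if hit or s["ft_force"][2]-f0[2]>20: break
snap("scene","s_i"); print(s["clock"])
b=cv2.imread("pics/s_i.png"); cv2.imwrite("pics/v7.png",cv2.resize(b[180:420,270:470],(500,600),interpolation=cv2.INTER_CUBIC))
```

```text
[-0.35754085  0.37523923 -4.82879345]
0.424 False [0.55122885 0.00831794 0.4238831 ] [0.03094984 0.69490716 0.10706685] [-0.09876219  0.12903244 -0.02200062] 0.04038299050132805
0.416 False [0.55135758 0.00816161 0.41573713] [ 1.78817716 -0.69303929 -0.99991129] [-0.38207845 -0.22877678  0.06375278] 0.03986717471597193
0.408 False [0.55130058 0.0081735  0.40767343] [ 0.78950409 -1.18670182 -0.72958499] [-0.47157944 -0.36638102  0.04092037] 0.039979274814642564
0.398 False [0.55137287 0.00832058 0.39778505] [ 2.42528876 -1.55916532 -1.48230255] [-0.3816224  -0.53869824  0.02373726] 0.039759844114296186
0.391 False [0.55110913 0.00845504 0.39007418] [  3.96519755  -1.35749378 -10.8228012 ] [-0.32429503 -1.16298355  0.02587949] 0.03992584334671607
0.3885 False [0.55124136 0.00831782 0.38857334] [0.36901509 0.39467504 0.68649042] [-0.21643739 -0.08688006 -0.011197  ] 0.03984312162912469
0.3875 False [0.55127706 0.00826913 0.3879449 ] [-0.96488153  0.09304043  7.29292451] [-0.14131797  0.4999974  -0.00359175] 0.039758140431644357
0.3865 False [0.55131307 0.00818819 0.38786524] [-4.39102936  0.32191283 18.17171784] [ 0.01436229  1.64610024 -0.02256186] 0.03991714609109744
27.3667
```

View pics/v7.png

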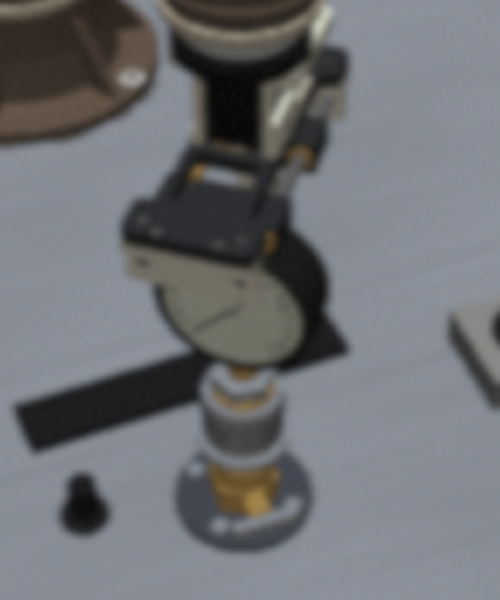

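The gauge's flange sits on the mouth. I check whether the sleeve sprang up by comparing its lower rim with the earlier "forward" and "caught" pictures.

Run:
```python
from h import *
L=lambda f:np.load(f"pics/{f}.npz")["im"].astype(float)
A={f:L(f) for f in ("s_m","s_s","s_h","s_i")}
P=lambda f:A[f][226:244,222:248]
for f in ("s_m","s_s","s_h"): print(f,np.abs(P("s_i")-P(f)).mean())
print("ref fwd/down diff",np.abs(P("s_m")-P("s_s")).mean())
for f in A: print(f,A[f][222:244,232].mean(1).astype(int))
```

```text
s_m 0.8767806267806267
s_s 11.716524216524217
s_h 11.679487179487179
ref fwd/down diff 11.668803418803419
s_m [101  84  75  70  69  71  71  73  76  94 115 125 113  97  88  79  76  76
  83  85  76  72]
s_s [103 118 113  94  79  73  70  70  69  71  73  82 105 125 123  99  82  78
  83  85  77  73]
s_h [100 116 111  93  77  72  68  68  69  70  69  80 103 123 119  97  80  77
  81  83  76  70]
s_i [ 99  83  74  70  69  69  70  70  77  92 114 124 112  96  88  80  75  76
  83  85  77  72]
```

The sleeve is fully forward again (patch matches the initial image). Releasing and retreating.

Run:
```python
from h import *
x,y=.5513,.0083
arm.move_l([x,y,.3879],.05); claw.set_gripper(.09); arm.sleep(.2); s=read_state(); print(s["ft_force"],s["grip_width"])
arm.move_l([x,y,.52],.15); arm.move_l([x-.1,y+.1,.55],.2); arm.sleep(.3)
snap("scene","s_e"); snap("top","t_e"); print(read_state()["clock"])
a=cv2.imread("pics/s_e.png");b=cv2.imread("pics/t_e.png")
cv2.imwrite("pics/v8.png",np.hstack([a[100:600,100:500],b[100:600,300:700]]))
```

```text
[ 0.4449859  -0.50230582 -0.09342487] 0.09005179947282957
31.125
```

View pics/v8.png

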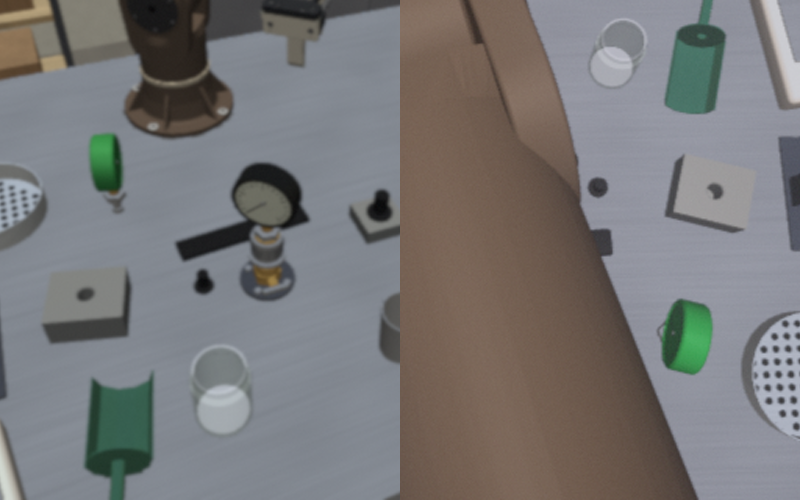

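The gauge stands upright and locked in the coupler (scene crop (267,210)), and the cap is in the holder at (380,210). The other items are where they were.

```bash
python3 -c "
from cell import *
print(job_done(), read_state()['clock'])"
```

```text
the job is handed in; nothing more can be done
the job is handed in; nothing more can be done
```

The dust cap is in its holder, the sleeve was drawn down until it caught, and the gauge is fully home and upright with the sleeve sprung up to lock it; I handed the job in at about 31 s of the 72 s allowed.

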